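# Clear the model hand and push the paint box home under the display shelf

## Robot

A 6-joint arm with a two-finger parallel gripper is mounted at the origin on the work surface. World frame = base frame: x ahead of the robot, y to its left, z up, the work surface at z = 0. Lengths are in mm, angles in rad, forces in N, time in s.
With the tool pointing down it reaches from about 350 to 850 mm from the base axis. Payload 8.1 kg.
Tool frame: the origin (TCP) lies between the finger pads; the fingertips stand arm.tips_ahead ahead of it and the grasp point (between the pads) lies 11 mm behind it (arm.tips_ahead is the distance from the TCP to the fingertips, in mm); z points along the fingers, y is the line along which they close (so a half turn about z gives the same grasp; the last joint's range is limited). The gripper opens to 93 mm and grips with 3 to 60 N. Pads are 15 mm wide; open, the fingers measure 128 mm over their backs; the gripper's body (75 mm by 188 mm) begins 65 mm behind the grasp point.
Start: joints at [1.233, 0.13, 1.488, -0, 1.523, -0.085], TCP at [150.047, 580.94, 226.635] pointing down, gripper open.
Joint ranges: [-2.96, 2.96], [-0.89, 2.26], [0.02, 2.5], [-1.34, 4.48], [0, 2.73], [-2.66, 2.66]. Speed limits (rad/s): [2.39, 2.39, 2.79, 3.14, 3.14, 3.14].

## Interface

Orientations are given as a 3x3 rotation matrix whose columns are the frame's x, y, z axes.
In Python, from rig import arm gives the robot as it stands.
- The arm moves only by the tool servo_tool, never from a script. Its argument "plan" is one flat list of numbers, 7 for each row, row after row: the shift along the tool's x, y, z as a fraction of full scale, then the turn, a rotation vector about the tool's x, y, z as a fraction of full scale, then the opening, from 0 (shut) to 1 (fully open). A call has 1 to 20 rows; each row is the pose to reach, as a shift and turn from the pose commanded when the call began, along the tool's axes at that moment; what a row does not reach only later rows make up. Full scale, the value 1, is 20 cm for a shift and 60 degrees for a turn. A row lasts 1/8 s, in which the tool goes at most 62.5 mm and 10.7 degrees, less where a joint would pass 70% of its speed; a pose out of reach is approached as far as the arm can. A call with a number of a shift or a turn outside -1 to 1 is refused whole. A call with a gripper value outside its range is refused whole. The fingers move at their own pace and stop on an object; "force" is the grip in N (left out, the last holds). Time passes only in rows, so rows that repeat a pose let the fingers close. It gives the time, the measured TCP pose, the force, the opening and the grip force at its end, in the units of the state.
- arm.state(): the state, without advancing time (a new reading comes with each control period).
- arm.snapshot(name): name is "side" or "top"; returns the picture (480x640x3 uint8, red, green, blue); there is no depth.
- arm.get_calibration(name): a dict with "intrinsics" (3x3 intrinsics, pixels), "k1" (the pictures are not rectified: a ray, as slopes to the right and down, at radius r is drawn at 1 + k1 r^2 times it, then the intrinsics apply), "position" and "orientation" of the camera in the world. Camera axes: x right, y down, z forward; pixel columns grow to the right and rows downward; lengths in mm; the calibration is good to about 2 mm. A picture is of the moment at which its call begins. get_calibration takes no time and is no camera call.
- arm.hand_in(): hands the job in; it is judged then, once.
The state is a dict: "t": time; "joint_positions": joint angles; "dq": joint speeds; "joint_efforts": joint torques, N m; "tcp_pos": TCP position; "tcp_rot": TCP orientation; "wrist_force": force on the tool from outside, world axes, zero at the start; "wrist_torque": the same for the moment, N m; "width": finger opening in mm; "grip_force": force on a finger pad.
Only numpy, scipy, OpenCV 4.12 (cv2) and the standard library are available. Lean on these libraries where they do the work, as an engineer would, in place of code of your own. Each camera call takes 0.05 s, during which the arm holds its last target. There are 200 camera calls.

## Task

The wooden model hand is standing in the way of the empty display bay: first stand it upright in the middle of the low round wooden plinth and let go. Then push the wooden paint box, flat on the counter, long side first, into the empty bay under the clear shelf until it is square and fully home against the bay's back bar. Do not lift or tip the box, do not knock the hand over, and leave all the other goods where they are.

Things in the scene. Friction and masses are not known exactly. Their poses are not given: they have to be found in the camera images.
- paintbox: Loose flat wooden paint box, 100 mm along x, 130 mm along y, 38 mm high, about 0.45 kg; pale lid, darker lower half, two brass clasps on its -x long side. Too wide to grip; slides when pushed (2 to 6 N). Origin: centre of underside, z up. Starts nearer the robot, midway between the bays, x axis within 0.45 rad of world x. Either long side may go in first.
- bay_a: Empty display bay, left or right, fixed: clear shelf on 4 aluminium posts, mouth to its -x (roughly the robot; yaw within 0.1 rad). Origin on the counter exactly where the box's centre comes when home; x into the bay, y across, z up. Back bar: inner face x = +50 mm, 30 mm high. Clear width 165 mm (y +-82.5) between posts and side rails (16 mm high, 10 mm thick, x -70 to +60 mm).
- bay_a_edge (a point): Middle of the front edge of bay_a's clear shelf, on its underside: 150 mm above the counter, 75 mm before bay_a's origin. The board is 10 mm thick, 185 mm wide, 140 mm deep. The box when home has its near face 25 mm inside this edge, so the tool must lean back to push it there (by 30 to 48 degrees from vertical). Front posts 10 mm square, 5 mm behind the edge.
- bay_b: The other bay, identical to bay_a in shape, size and frame, fixed, already stocked with cartons: leave it alone.
- woodhand: Artist's wooden model hand standing upright before the mouth of bay_a, loose, 180 mm tall, about 0.28 kg. Origin: centre of the underside of its round foot (66 mm diameter, 20 mm high); z up to the fingertips. Palm 68 mm wide along x, 24 mm thick along y, from 62 to 115 mm up; thumb out to x = +58 mm. Its y is within 0.6 rad of world y.
- woodhand_grip (a point): Where to grip the hand from above, closing along the hand's y: 148 mm above its foot, in the middle of its four straight upright fingers, which together are 66 mm wide along x and 18 mm thick along y, from 115 mm to 167-180 mm up.
- plinth: Low round wooden plinth, fixed, 100 mm diameter, 20 mm high, far out to the left or the right of the counter. Origin: centre of its underside; its top is 20 mm above that.
- spraycan: Bystander: spray can standing upright behind and between the bays, 64 mm diameter, 190 mm high. Origin: centre of its underside.
- jar: Bystander: paint jar on the counter between the bays, 50 mm diameter, 70 mm high. Origin: centre of its underside.
- cartons: Bystander: two stacked cartons, 85 x 120 x 75 mm high, in bay_b. Origin: centre of the underside.
- jar_a: Bystander: paint jar, 56 mm diameter, 62 mm high, standing on the shelf of bay_a. Origin: centre of its underside.
- jar_b: Bystander: paint jar, 56 mm diameter, 62 mm high, standing on the shelf of bay_b. Origin: centre of its underside.
- brushpot: Bystander: white pot of brushes, 76 mm diameter, pot 100 mm and brushes 200 mm high, far out on the other side from the plinth. Origin: centre of its underside.

How it is judged:
By the outcome, as a careful person would: the job done as asked, in the order asked, and still so for the second after the job is handed in, with the robot touching nothing.
It also fails if it takes over 72 s, if anything falls off the work surface, if the arm or the gripper's body presses on something with over 40 N, if the wrist force passes 120 N, or if a joint passes its speed limit or range.

## Working session

There is one attempt and no reset: what is moved stays moved. The work goes in short steps, Python scripts to look and compute and a tool call to move; the robot and the scene stay as the last step left them, time stands still between calls to the robot, and variables do not carry over. Pictures are saved under pics/ and viewed, at most 12 in all, crops included, and the job is handed in when it is done.

Besides the shell and the picture viewer there is one more tool, called after "Call:" by a JSON object that holds its "api" and its "payload", one argument or row to a line. servo_tool: Moves the arm, as the interface text tells. Shift numbers are shares of 20 cm and turn numbers shares of 60 degrees, none past 1 either way. Its arguments: {"type":"object","properties":{"plan":{"type":"array","items":{"type":"number","minimum":-1,"maximum":1}},"force":{"type":"number"}},"required":["plan"]}

```bash
ls; mkdir -p pics; python3 - <<'E'
from rig import arm
import cv2
print(arm.tips_ahead)
for n in("side","top"):
    c=arm.get_calibration(n);print(n,c)
    cv2.imwrite(f"pics/{n}0.png",arm.snapshot(n)[:,:,::-1])
print(arm.state())
E
```

```text
pics
8.0
side {'intrinsics': array([[450.04707469,   0.        , 324.66789089],
       [  0.        , 450.04707469, 237.19555692],
       [  0.        ,   0.        ,   1.        ]]), 'k1': -0.09315728936499248, 'position': array([349.67158536, 794.20978631, 829.5582934 ]), 'orientation': array([[-0.95933567, -0.17738642,  0.21956579],
       [-0.2822569 ,  0.60967102, -0.74069716],
       [-0.00247328, -0.77255117, -0.6349477 ]])}
top {'intrinsics': array([[606.0556087 ,   0.        , 321.79121543],
       [  0.        , 606.0556087 , 241.67629498],
       [  0.        ,   0.        ,   1.        ]]), 'k1': -0.11518818485086244, 'position': array([ 466.07450625,  -20.89709869, 1561.64289308]), 'orientation': array([[ 0.00421713, -0.99785629,  0.06530731],
       [-0.99983695, -0.00306079,  0.01779598],
       [-0.01755794, -0.06537171, -0.9977065 ]])}
{'t': 0.1, 'joint_positions': array([ 1.23262969e+00,  1.31112808e-01,  1.48916185e+00,  1.01807330e-05,
        1.52299113e+00, -8.53925855e-02]), 'dq': array([-0.00077149,  0.00032655, -0.00382491,  0.00105502,  0.00066266,
       -0.00016678]), 'joint_efforts': array([ 9.29085509e-04, -5.61337352e+01, -4.93098843e+01,  7.70511408e-02,
        2.89899070e-02, -1.70769238e-05]), 'tcp_pos': array([149.85969552, 580.47130339, 225.68079057]), 'tcp_rot': array([[-9.68222215e-01,  2.50090830e-01, -5.64666080e-04],
       [ 2.50091420e-01,  9.68220946e-01, -1.57499330e-03],
       [ 1.52830147e-04, -1.66616164e-03, -9.99998600e-01]]), 'wrist_force': array([-0.25612626,  0.60738539, -0.35719764]), 'wrist_torque': array([-0.00018036,  0.01643167, -0.05996327]), 'grip_force': 0.0, 'width': 92.85739675709242}
```

View pics/side0.png

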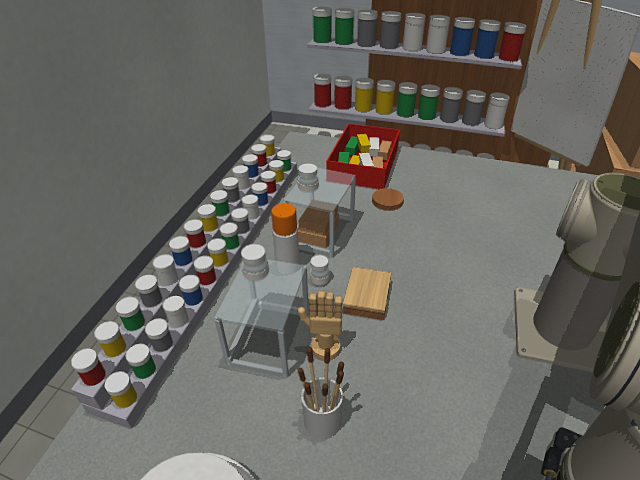

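View pics/top0.png

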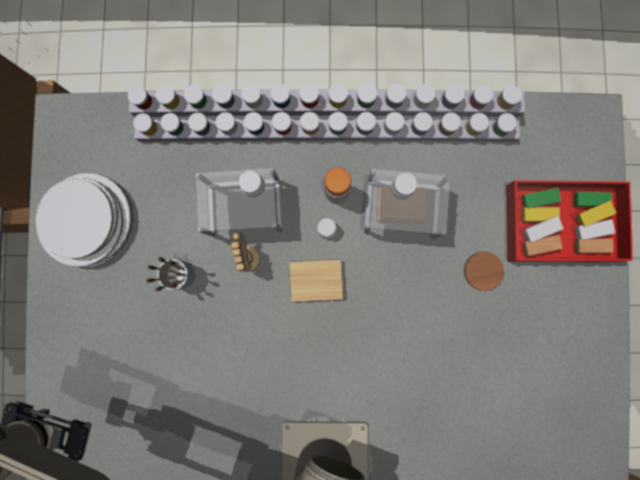

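The side view shows the hand at (325,320), the box at (368,293) and the plinth at (388,199). Bay_a is the left bay. In the top view the hand is at (245,255), the box at (317,281), the plinth at (484,271) and bay_a spans about (200–283, 170–235). I'll zoom in on both.

```bash
python3 - <<'E'
import cv2
a=cv2.imread("pics/top0.png")[163:303,187:357];cv2.imwrite("pics/topc.png",cv2.resize(a,None,fx=4,fy=4,interpolation=cv2.INTER_CUBIC))
a=cv2.imread("pics/side0.png")[240:385,210:400];cv2.imwrite("pics/sidec.png",cv2.resize(a,None,fx=4,fy=4,interpolation=cv2.INTER_CUBIC))
E
```

```text
(no output)
```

View pics/topc.png

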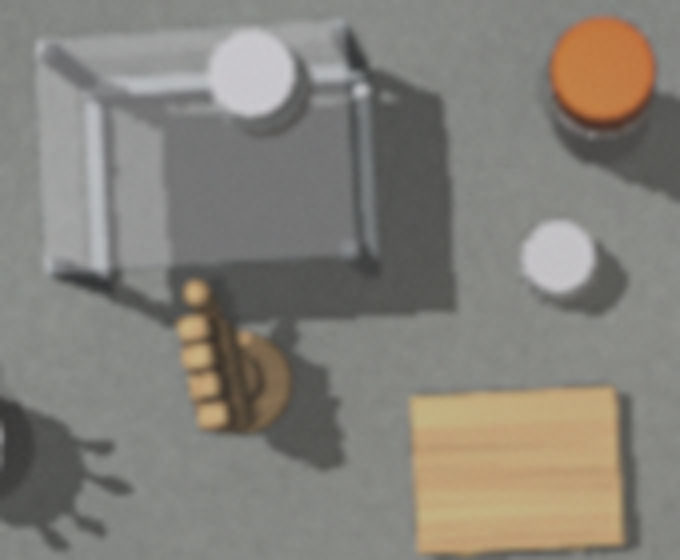

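View pics/sidec.png

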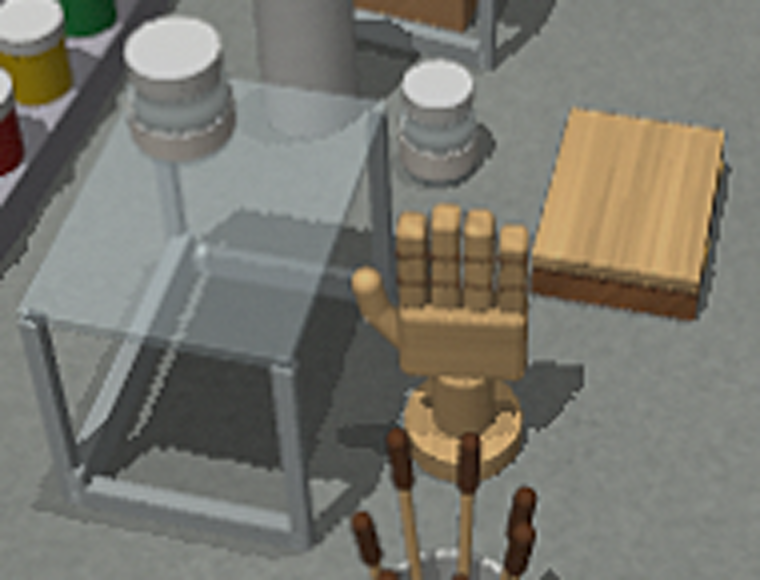

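The top crop shows the hand's fingertips at (193,327) to (211,415) with its foot at about (240,381), and the lid corners at (411,397), (614,387), (625,543) and (418,552). In the side crop the fingertips run from (412,215) to (513,230), and the shelf's front edge goes from (295,362) to (387,100). Next I'll triangulate these and fit the models.

```bash
cat > h.py <<'E'
import numpy as np, cv2
from scipy.optimize import least_squares
from rig import arm
C={n:arm.get_calibration(n) for n in("side","top")}
OFF={"top":(187,163),"side":(210,240)}
def full(n,p): return (np.array(p,float)+.5)/4-.5+OFF[n]
def proj(n,P):
    c=C[n];R=c["orientation"]
    q=(np.atleast_2d(P)-c["position"])@R
    s=q[:,:2]/q[:,2:];s=s*(1+c["k1"]*(s**2).sum(1,keepdims=True))
    K=c["intrinsics"];return s*[K[0,0],K[1,1]]+K[:2,2]
def tri(ps):
    f=lambda P:np.concatenate([(proj(n,P)[0]-p) for n,p in ps.items()])
    r=least_squares(f,[500,0,50]);return r.x,np.abs(r.fun).max()
def place(p,L):
    x,y,a=p[:3];c,s=np.cos(a),np.sin(a);L=np.atleast_2d(L)
    return np.c_[x+c*L[:,0]-s*L[:,1],y+s*L[:,0]+c*L[:,1],L[:,2]]
def fit(obs,x0):   # obs: (cam, local xyz, pixel)
    f=lambda p:np.concatenate([proj(n,place(p,L))[0]-q for n,L,q in obs])
    r=least_squares(f,x0,loss="soft_l1");return r.x,f(r.x).reshape(-1,2)
E
cat > m.py <<'E'
from h import *
np.set_printoptions(precision=3,suppress=True)
T={"thumb":(195,293),"f1":(193,327),"f2":(197,356),"f3":(204,384),"f4":(211,415),"b+-":(614,387),"b--":(625,543),"b-+":(418,552),"b++":(411,397),"s-+":(45,270),"s++":(38,45),"s--":(355,255)}
S={"thumb":(367,275),"f1":(412,215),"f2":(447,210),"f3":(480,214),"f4":(513,230),"b+-":(573,108),"b--":(723,130),"b-+":(700,285),"b++":(533,262),"s-+":(295,362),"s++":(22,312),"s--":(387,100)}
P={}
for k in T:
    P[k],e=tri({"top":full("top",T[k]),"side":full("side",S[k])});print(k,P[k],round(e,2))
o=[]
for k,sx,sy in(("b+-",1,-1),("b--",-1,-1),("b-+",-1,1),("b++",1,1)):
    for n,D in(("top",T),("side",S)): o.append((n,(50*sx,65*sy,38),full(n,D[k])))
print("box",*fit(o,[450,0,0]))
o=[]
for k,x,y in(("s-+",-75,92.5),("s--",-75,-92.5),("s++",65,92.5)):
    for n,D in(("top",T),("side",S)): o.append((n,(x,y,160),full(n,D[k])))
o.append(("top",(65,-92.5,160),full("top",(347,20))))
bay,r=fit(o,[600,150,0]);print("bay",bay,r)
f=[P[f"f{i}"] for i in(1,2,3,4)]
print("hand mean",np.mean(f,0),"yaw",np.arctan2(*(f[0]-f[3])[[1,0]]), "span",np.linalg.norm(f[0]-f[3]))
print("foot",tri({"top":full("top",(239,381)),"side":full("side",(463,425))}))
ps={}
for n,(u,v) in(("top",(484,271)),("side",(388,199))):
    im=cv2.imread(f"pics/{n}0.png").astype(int)[v-25:v+26,u-25:u+26]
    m=((im[:,:,2]-im[:,:,0])>35).astype(np.uint8)
    k,l,st,ce=cv2.connectedComponentsWithStats(m);i=1+st[1:,4].argmax()
    print(n,st[i],ce[i]+(u-25,v-25)); ps[n]=ce[i]+(u-25,v-25)
print("plinth",tri(ps))
im=[cv2.imread(f"pics/{n}0.png") for n in("top","side")]
for n in("top","side"):
    x0,y0=OFF[n];w,hh=(170,140) if n=="top" else (190,145)
    a=cv2.resize(cv2.imread(f"pics/{n}0.png")[y0:y0+hh,x0:x0+w],None,fx=4,fy=4,interpolation=cv2.INTER_CUBIC)
    def line(L,col):
        q=((proj(n,L)-OFF[n]+.5)*4-.5).round().astype(int);cv2.polylines(a,[q],True,col,1)
    line(place(bay,[(x,y,160) for x,y in((-75,-92.5),(65,-92.5),(65,92.5),(-75,92.5))]),(0,0,255))
    line(place(bay,[(x,y,0) for x,y in((-70,-82.5),(50,-82.5),(50,82.5),(-70,82.5))]),(0,255,0))
    line(place(bay,[(50,-82.5,30),(50,82.5,30)]),(255,0,0))
    for y in(82.5,-82.5):line(place(bay,[(-70,y,16),(50,y,16)]),(255,0,255))
    cv2.imwrite(f"pics/{n}ov.png",a)
E
python3 m.py
```

```text
thumb [573.216 210.86  127.621] 0.02
f1 [550.043 204.417 172.819] 0.04
f2 [532.898 200.999 178.045] 0.1
f3 [516.933 197.09  175.923] 0.09
f4 [500.002 194.401 166.55 ] 0.18
b+- [521.404 -40.088  33.379] 0.05
b-- [423.976 -47.185  33.085] 0.21
b-+ [415.821  83.014  30.023] 0.5
b++ [514.566  88.514  25.4  ] 0.17
s-+ [581.849 294.85  154.24 ] 1.13
s++ [719.144 303.169 153.105] 0.29
s-- [593.551 112.524 157.827] 0.08
box [468.658  22.642   0.06 ] [[-0.296 -0.432]
 [-0.449 -1.182]
 [-0.775  0.386]
 [ 0.781 -0.762]
 [-0.772  0.973]
 [ 0.108 -1.757]
 [-1.114 -0.046]
 [-0.3   -3.017]]
bay [660.532 208.825 -37.63 ] [[-0.694  2.018]
 [-0.057 -1.328]
 [ 0.395  0.443]
 [ 0.83  -0.95 ]
 [-1.786 -0.719]
 [-0.8   -1.342]
 [-1.115 -0.098]]
hand mean [524.969 199.227 173.334] yaw 0.1975437345904845 span 51.41744481575092
foot (array([525.009, 200.982,   6.777]), np.float64(0.1578806218873865))
top [   6    6   39   39 1177] [484.1   270.596]
side [  0   0  41  36 889] [382.484 191.531]
plinth (array([ 501.097, -402.964,   36.27 ]), np.float64(3.535680333653204))
```

```bash
python3 - <<'E'
import cv2,numpy as np
a=cv2.imread("pics/topov.png")[:300,:470];b=cv2.imread("pics/sideov.png")[80:,:420]
h=600;b=cv2.resize(b,None,fx=.75,fy=.75)
c=np.zeros((max(300,b.shape[0]),470+b.shape[1],3),np.uint8);c[:300,:470]=a;c[:b.shape[0],470:]=b
print(c.shape);cv2.imwrite("pics/ov.png",c)
E
```

```text
(375, 785, 3)
```

View pics/ov.png

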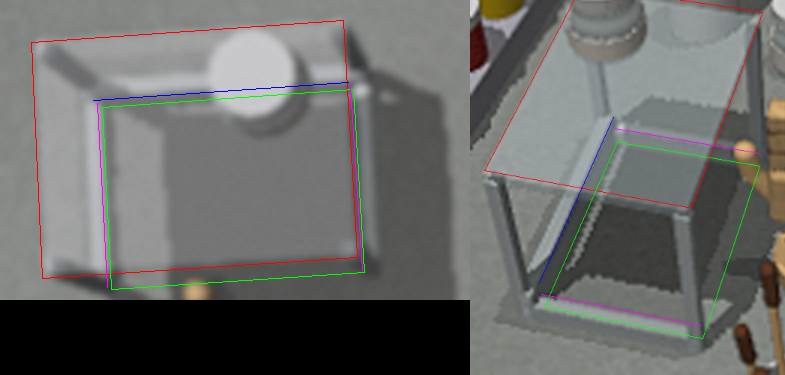

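The overlay shows the bay model matching the photo to within about 3 mm, at roughly (660, 207) with yaw 0.069. The hand's foot and fingertips agree at (525,200) with yaw 0.2, and its tops at 167–178 mm match the text. Next: refine from the top view and print the first move.

```bash
cat >> h.py <<'E'
from scipy.spatial.transform import Rotation as Ro
def onz(n,p,z):
    return least_squares(lambda q:proj(n,[q[0],q[1],z])[0]-p,[500,0]).x
def rot(ydir,lean=0):
    """tool y at world angle ydir (deg), z down, then leaned so fingers point along y x up by lean deg"""
    a=np.radians(ydir);y=np.array([np.cos(a),np.sin(a),0]);f=np.array([np.sin(a),-np.cos(a),0])
    l=np.radians(lean);z=np.sin(l)*f-np.cos(l)*np.array([0,0,1]);return np.c_[np.cross(y,z),y,z]
def rel(pos,R,base=None):
    s=arm.state();p,B=(s["tcp_pos"],s["tcp_rot"]) if base is None else base
    print(np.round(B.T@(np.array(pos)-p)/200,3).tolist(),np.round(Ro.from_matrix(B.T@R).as_rotvec()/np.radians(60),3).tolist())
E
cat > a.py <<'E'
from h import *
T=[(614,387),(625,543),(418,552),(411,397)]
o=[("top",(50*a,65*b,38),full("top",t)) for t,(a,b) in zip(T,((1,-1),(-1,-1),(-1,1),(1,1)))]
print("box top",*fit(o,[468,20,0]))
print("plinth",onz("top",(484.1,270.6),20),onz("side",(388,197.5),20))
print("jar",onz("top",full("top",(558,257)),70),"pot",onz("top",(172,275),100))
print("hand",onz("top",full("top",(201.3,370.5)),173.3))
rel([337,390,290],rot(101.3));rel([525,199.5,290],rot(101.3));rel([525,199.5,290],rot(101.3),(np.array([337,390,290]),rot(101.3)))
E
python3 a.py
```

```text
box top [4.69204424e+02 2.07552093e+01 5.55304962e-02] [[ 0.54238643 -0.54598523]
 [-0.09676419  0.28043789]
 [-0.10591916  0.65762615]
 [-0.28836993 -0.36944197]]
plinth [ 494.29467281 -407.93755195] [ 492.31605682 -397.23376606]
jar [600.39436268  -4.84541083] pot [479.2343066 369.981776 ]
hand [525.01570624 199.21280697]
[-1.144, -0.689, -0.321] [-0.002, -0.001, -0.43]
[-2.292, -1.376, -0.32] [-0.002, -0.001, -0.43]
[-0.735, -1.118, 0.0] [0.0, 0.0, 0.0]
```

Call:
{"api": "servo_tool", "payload": {
  "plan": [-0.2, -0.12, -0.32, 0, 0, -0.1, 1, -0.95, -0.57, -0.32, 0, 0, -0.43, 1, -0.95, -0.57, -0.32, 0, 0, -0.43, 1, -0.95, -0.57, -0.32, 0, 0, -0.43, 1, -0.95, -0.57, -0.32, 0, 0, -0.43, 1, -0.95, -0.57, -0.32, 0, 0, -0.43, 1]
}}

```text
t: 0.85
tcp_pos: [305.4, 423.1, 290.4]
tcp_rot: [[-0.981, -0.195, -0.001], [-0.195, 0.981, 0.0], [0.001, 0.0, -1.0]]
wrist_force: [0.5, 0.0, 0.7]
width: 92.9
grip_force: 0.0
```

```bash
python3 -c "
from h import *
print(arm.state()['t'],arm.state()['tcp_pos']);rel([525,199.5,290],rot(101.3))"
```

```text
0.85 [305.37542124 423.0598911  290.37407677]
[-0.859, -1.31, 0.001] [0.0, -0.001, -0.001]
```

Call:
{"api": "servo_tool", "payload": {
  "plan": [-0.63, -0.96, 0, 0, 0, 0, 1, -0.63, -0.96, 0, 0, 0, 0, 1, -0.63, -0.96, 0, 0, 0, 0, 1, -0.63, -0.96, 0, 0, 0, 0, 1, -0.63, -0.96, 0, 0, 0, 0, 1]
}}

```text
t: 1.48
tcp_pos: [467.5, 259.0, 289.8]
tcp_rot: [[-0.981, -0.195, -0.001], [-0.195, 0.981, -0.001], [0.001, -0.0, -1.0]]
wrist_force: [-0.3, 0.1, 0.1]
width: 92.7
grip_force: 0.0
```

```bash
python3 -c "
from h import *
print(arm.state()['t'],arm.state()['tcp_pos']);rel([525,199.5,290],rot(101.3));rel([525,199.5,138],rot(101.3))"
```

```text
1.475 [467.4791494  258.99121447 289.80737542]
[-0.224, -0.348, -0.001] [-0.0, -0.001, -0.001]
[-0.225, -0.347, 0.759] [-0.0, -0.001, -0.001]
```

Call:
{"api": "servo_tool", "payload": {
  "plan": [-0.224, -0.348, 0, 0, 0, 0, 1, -0.224, -0.348, 0, 0, 0, 0, 1, -0.224, -0.348, 0.3, 0, 0, 0, 1, -0.224, -0.348, 0.6, 0, 0, 0, 1, -0.224, -0.348, 0.76, 0, 0, 0, 1, -0.224, -0.348, 0.76, 0, 0, 0, 1, -0.224, -0.348, 0.76, 0, 0, 0, 0.5, -0.224, -0.348, 0.76, 0, 0, 0, 0.3, -0.224, -0.348, 0.76, 0, 0, 0, 0.25, -0.224, -0.348, 0.76, 0, 0, 0, 0, -0.224, -0.348, 0.76, 0, 0, 0, 0, -0.224, -0.348, 0.76, 0, 0, 0, 0, -0.224, -0.348, 0.76, 0, 0, 0, 0],
  "force": 20
}}

```text
t: 3.1
tcp_pos: [524.3, 200.0, 138.6]
tcp_rot: [[-0.981, -0.196, -0.0], [-0.196, 0.981, -0.0], [0.0, 0.0, -1.0]]
wrist_force: [0.2, 0.2, -0.6]
width: 27.7
grip_force: 0.0
```

```bash
python3 -c "
from h import *
print(arm.state());cv2.imwrite('pics/s1.png',cv2.resize(arm.snapshot('side')[190:390,190:420,::-1],None,fx=2.5,fy=2.5))"
```

```text
{'t': 3.1, 'joint_positions': array([ 2.72988601e-01,  8.46065688e-02,  1.70047445e+00,  1.99078533e-05,
        1.35667859e+00, -1.49515644e+00]), 'dq': array([ 8.87577753e-04,  4.25197898e-04, -4.71812381e-05,  4.22788392e-04,
       -3.34277352e-04,  8.98258342e-04]), 'joint_efforts': array([-5.73841811e-03, -5.16058517e+01, -4.71874988e+01, -9.29232629e-03,
        8.20396584e-02,  4.10173070e-04]), 'tcp_pos': array([524.27557238, 199.96213196, 138.5519028 ]), 'tcp_rot': array([[-9.80590677e-01, -1.96066053e-01, -1.66023499e-04],
       [-1.96066051e-01,  9.80590691e-01, -2.62816726e-05],
       [ 1.67954042e-04,  6.78000873e-06, -9.99999986e-01]]), 'wrist_force': array([ 0.1523064 ,  0.20597936, -0.62741673]), 'wrist_torque': array([ 0.06894597,  0.00084374, -0.01746173]), 'grip_force': 0.0, 'width': 27.711070632828363}
```

View pics/s1.png

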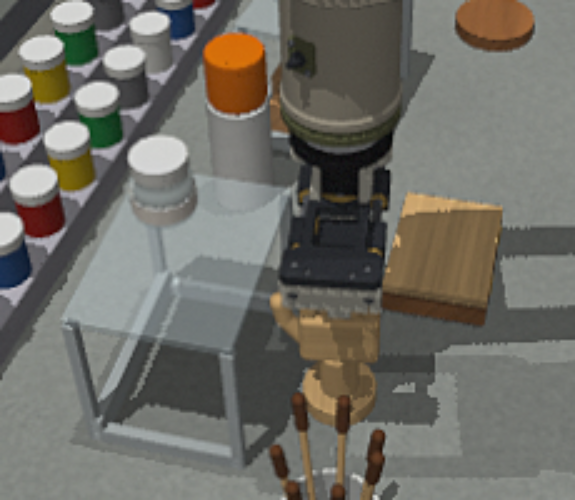

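The picture shows the gripper straddling the fingers centrally while the hand stands undisturbed. The fingers are still closing.

Call:
{"api": "servo_tool", "payload": {
  "plan": [0, 0, 0, 0, 0, 0, 0, 0, 0, 0, 0, 0, 0, 0, 0, 0, 0, 0, 0, 0, 0, 0, 0, 0, 0, 0, 0, 0],
  "force": 20
}}

```text
t: 3.65
tcp_pos: [524.2, 200.0, 138.4]
tcp_rot: [[-0.981, -0.196, -0.0], [-0.196, 0.981, -0.0], [0.0, -0.0, -1.0]]
wrist_force: [0.1, -0.1, -1.1]
width: 17.8
grip_force: 20.0
```

Call:
{"api": "servo_tool", "payload": {
  "plan": [0, 0, -0.1, 0, 0, 0, 0, 0, 0, -0.25, 0, 0, 0, 0, 0, 0, -0.4, 0, 0, 0, 0, 0, 0, -0.4, 0, 0, 0, 0]
}}

```text
t: 4.15
tcp_pos: [526.4, 200.7, 222.9]
tcp_rot: [[-0.981, -0.196, 0.007], [-0.196, 0.981, 0.002], [-0.007, 0.001, -1.0]]
wrist_force: [-0.5, 0.8, -2.6]
width: 18.1
grip_force: 20.0
```

```bash
python3 -c "
from h import *
s=arm.state();print(s['t'],s['tcp_pos'],s['width'],s['grip_force'],s['wrist_force'])
rel([450,30,218],rot(101.3));b=(np.array([450,30,218]),rot(101.3));rel([460,-160,218],rot(75),b)
for z in (20,30): print(onz('side',(388,197),z))"
```

```text
4.15 [526.36536361 200.6500313  222.90097461] 18.06516189135998 19.998836293816566 [-0.52583649  0.76755753 -2.55939086]
[0.542, -0.762, 0.02] [0.0, 0.007, 0.0]
[0.137, -0.941, 0.0] [0.0, 0.0, 0.438]
[ 492.8125772  -400.02114236]
[ 491.04444027 -385.26950634]
```

Call:
{"api": "servo_tool", "payload": {
  "plan": [0.1, -0.15, 0.02, 0, 0, 0, 0, 0.22, -0.3, 0.02, 0, 0, 0, 0, 0.34, -0.48, 0.02, 0, 0, 0, 0, 0.46, -0.66, 0.02, 0, 0, 0, 0, 0.54, -0.82, 0.02, 0, 0, 0.06, 0, 0.54, -0.96, 0.02, 0, 0, 0.12, 0, 0.54, -1, 0.02, 0, 0, 0.16, 0]
}}

```text
t: 5.03
tcp_pos: [457.1, -18.5, 213.7]
tcp_rot: [[-1.0, -0.026, -0.001], [-0.026, 1.0, 0.0], [0.001, 0.0, -1.0]]
wrist_force: [-0.5, -0.1, -2.9]
width: 18.0
grip_force: 20.0
```

```bash
python3 -c "
from h import *
s=arm.state();print(s['t'],s['tcp_pos'],s['width'],s['grip_force'],s['wrist_force'])
rel([465,-190,218],rot(65));rel([490,-300,218],rot(55))
im=cv2.imread('pics/side0.png').astype(int);h=cv2.cvtColor(im.astype(np.uint8),cv2.COLOR_BGR2HSV)
print(im[199,365:412:3].tolist());print(im[184:216:2,388].tolist())
im=cv2.imread('pics/top0.png').astype(int);print(im[271,460:508:2].tolist())"
```

```text
5.025 [457.14913363 -18.4712235  213.68190149] 17.977618162089097 19.99945968389511 [-0.48510754 -0.10108773 -2.92605706]
[-0.017, -0.858, -0.022] [-0.0, -0.001, 0.442]
[-0.127, -1.411, -0.022] [-0.0, -0.001, 0.608]
[[131, 135, 132], [127, 131, 128], [141, 145, 139], [52, 90, 137], [52, 89, 139], [50, 88, 135], [56, 91, 139], [54, 91, 138], [53, 92, 138], [50, 87, 131], [54, 89, 134], [56, 95, 146], [56, 99, 151], [136, 139, 130], [124, 128, 126], [127, 130, 127]]
[[72, 75, 74], [84, 85, 81], [87, 108, 132], [52, 90, 139], [52, 90, 137], [53, 90, 137], [52, 90, 137], [55, 89, 137], [55, 92, 138], [56, 91, 138], [55, 93, 140], [31, 51, 73], [35, 57, 85], [70, 80, 93], [129, 134, 131], [128, 132, 127]]
[[129, 132, 130], [123, 127, 125], [78, 85, 93], [63, 86, 125], [69, 95, 137], [69, 96, 138], [70, 96, 137], [68, 95, 137], [69, 96, 139], [69, 96, 138], [68, 95, 138], [67, 93, 137], [65, 93, 135], [68, 95, 138], [67, 95, 136], [65, 93, 136], [68, 95, 138], [67, 94, 137], [67, 94, 138], [65, 93, 135], [65, 92, 135], [65, 91, 132], [113, 120, 129], [129, 131, 130]]
```

Call:
{"api": "servo_tool", "payload": {
  "plan": [0, -0.15, -0.02, 0, 0, 0.1, 0, 0, -0.35, -0.02, 0, 0, 0.2, 0, -0.02, -0.55, -0.02, 0, 0, 0.3, 0, -0.02, -0.75, -0.02, 0, 0, 0.4, 0, -0.05, -0.9, -0.02, 0, 0, 0.5, 0, -0.08, -1, -0.02, 0, 0, 0.6, 0, -0.08, -1, -0.02, 0, 0, 0.6, 0]
}}

```text
t: 5.9
tcp_pos: [479.6, -216.9, 217.6]
tcp_rot: [[-0.826, 0.564, -0.001], [0.564, 0.826, 0.001], [0.002, 0.0, -1.0]]
wrist_force: [-0.1, 0.1, -3.1]
width: 18.2
grip_force: 20.0
```

```bash
python3 -c "
from h import *
s=arm.state();print(s['t'],s['tcp_pos'],s['width'],s['grip_force'],s['wrist_force'])
rel([494,-406,218],rot(55));rel([494,-406,166],rot(55))"
```

```text
5.9 [ 479.62439579 -216.92953163  217.60051704] 18.176650350025056 20.00024601817131 [-0.14016827  0.08101546 -3.10613423]
[-0.593, -0.74, -0.003] [0.0, -0.002, 0.011]
[-0.593, -0.74, 0.257] [0.0, -0.002, 0.011]
```

Call:
{"api": "servo_tool", "payload": {
  "plan": [-0.1, -0.13, 0, 0, 0, 0, 0, -0.25, -0.31, 0, 0, 0, 0, 0, -0.4, -0.5, 0, 0, 0, 0, 0, -0.53, -0.66, 0, 0, 0, 0, 0, -0.593, -0.74, 0, 0, 0, 0, 0, -0.593, -0.74, 0.15, 0, 0, 0, 0, -0.593, -0.74, 0.25, 0, 0, 0, 0, -0.593, -0.74, 0.265, 0, 0, 0, 0, -0.593, -0.74, 0.265, 0, 0, 0, 0]
}}

```text
t: 7.02
tcp_pos: [494.6, -405.1, 165.9]
tcp_rot: [[-0.827, 0.562, -0.0], [0.562, 0.827, 0.0], [0.0, 0.0, -1.0]]
wrist_force: [0.6, -0.3, -2.5]
width: 18.0
grip_force: 20.0
```

```bash
python3 -c "
from h import *
s=arm.state();print(s['t'],s['tcp_pos'],s['width'],s['grip_force'],s['wrist_force'])
a=arm.snapshot('side')[100:230,330:450,::-1];b=arm.snapshot('top')[210:320,420:540,::-1]
a=cv2.resize(a,None,fx=4,fy=4);b=cv2.resize(b,(400,366))
c=np.zeros((520,800,3),np.uint8)
c[:520,:400]=a[:,40:440];c[:366,400:]=b[:366]
cv2.imwrite('pics/p1.png',c)"
```

```text
7.025 [ 494.55907555 -405.13648893  165.92597965] 17.98152129601889 19.99927192926407 [ 0.62537914 -0.27866919 -2.5089639 ]
```

View pics/p1.png

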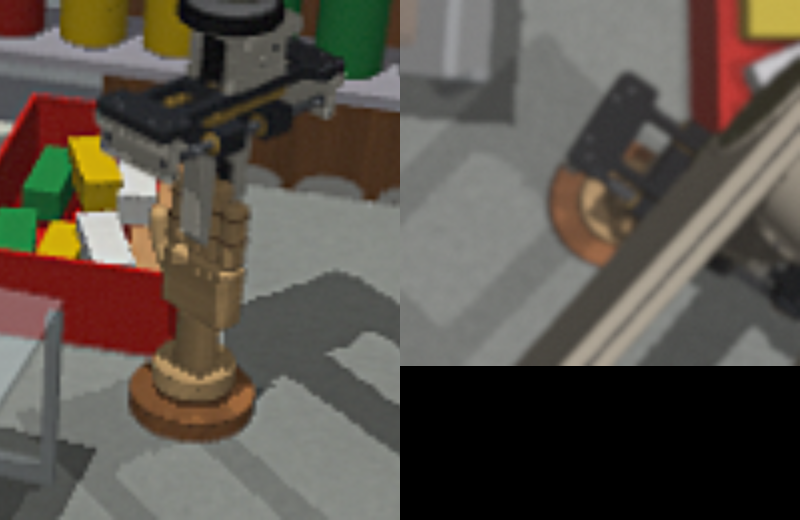

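The side crop shows the plinth centred at column 192 and the foot at 194.5, and both views show an even rim, so the hand is within about 2 mm of centre. I'll lower it now.

Call:
{"api": "servo_tool", "payload": {
  "plan": [-0.005, 0, 0.012, 0, 0, 0, 0, -0.005, 0, 0.024, 0, 0, 0, 0, -0.005, 0, 0.032, 0, 0, 0, 0, -0.005, 0, 0.037, 0, 0, 0, 0, -0.005, 0, 0.037, 0, 0, 0, 0]
}}

```text
t: 7.75
tcp_pos: [495.1, -406.4, 158.6]
tcp_rot: [[-0.826, 0.563, 0.0], [0.563, 0.826, -0.0], [-0.0, -0.0, -1.0]]
wrist_force: [-0.7, 0.3, -0.7]
width: 17.9
grip_force: 20.0
```

Call:
{"api": "servo_tool", "payload": {
  "plan": [0, 0, 0.002, 0, 0, 0, 0, 0, 0, 0.002, 0, 0, 0, 0.3, 0, 0, 0.002, 0, 0, 0, 0.5, 0, 0, 0.002, 0, 0, 0, 0.8, 0, 0, 0.002, 0, 0, 0, 0.8, 0, 0, 0.002, 0, 0, 0, 0.8, 0, 0, 0.002, 0, 0, 0, 0.8, 0, 0, 0.002, 0, 0, 0, 0.8]
}}

```text
t: 8.75
tcp_pos: [495.1, -406.3, 157.8]
tcp_rot: [[-0.826, 0.563, -0.0], [0.563, 0.826, 0.0], [0.0, -0.0, -1.0]]
wrist_force: [0.4, -0.7, -0.1]
width: 74.3
grip_force: 0.0
```

Call:
{"api": "servo_tool", "payload": {
  "plan": [0, 0, -0.1, 0, 0, 0, 0.8, 0, 0, -0.3, 0, 0, 0, 0.8, 0, 0, -0.5, 0, 0, 0, 0.8, 0, 0, -0.5, 0, 0, 0, 0.8]
}}

```text
t: 9.25
tcp_pos: [496.9, -408.1, 264.8]
tcp_rot: [[-0.826, 0.563, 0.007], [0.563, 0.826, -0.007], [-0.01, -0.002, -1.0]]
wrist_force: [0.4, -0.8, 0.8]
width: 74.5
grip_force: 0.0
```

```bash
python3 -c "
from h import *
s=arm.state();print(s['t'],s['tcp_pos'],s['width'],s['wrist_force'])
# first go away from the hand toward -x,+y, then to beside the box's -y face
rel([440,-250,250],rot(30))
b=(np.array([440,-250,250]),rot(30));
rel([472,-120,120],rot(3.2),b)"
```

```text
9.25 [ 496.89677862 -408.07172166  264.80241198] 74.4623475774087 [ 0.43771006 -0.75809844  0.78096984]
[0.681, 0.493, 0.067] [0.001, 0.009, 0.429]
[0.483, 0.464, 0.65] [0.0, 0.0, 0.447]
```

Call:
{"api": "servo_tool", "payload": {
  "plan": [0.2, 0.15, -0.03, 0, 0, 0.1, 0.45, 0.45, 0.35, 0, 0, 0, 0.25, 0.45, 0.68, 0.5, 0.05, 0, 0, 0.43, 0.45, 0.68, 0.5, 0.05, 0, 0, 0.43, 0.45, 0.68, 0.5, 0.05, 0, 0, 0.43, 0.45]
}}

```text
t: 9.88
tcp_pos: [439.4, -247.4, 248.6]
tcp_rot: [[-0.501, 0.866, 0.001], [0.866, 0.501, -0.001], [-0.002, 0.0, -1.0]]
wrist_force: [0.2, -0.6, 0.3]
width: 41.9
grip_force: 0.0
```

```bash
python3 -c "
from h import *
s=arm.state();print(s['t'],s['tcp_pos'],s['width'])
rel([471,-100,100],rot(3.2))
rel([471,-100,27],rot(3.2))
a=arm.snapshot('side')[100:230,330:450,::-1];b=arm.snapshot('top')[230:300,450:520,::-1]
c=np.zeros((520,800,3),np.uint8);c[:,:400]=cv2.resize(a,None,fx=4,fy=4)[:,40:440];c[:400,400:]=cv2.resize(b,(400,400))
cv2.imwrite('pics/p2.png',c)"
```

```text
9.875 [ 439.3705011  -247.44107173  248.57618343] 41.94713392813852
[0.56, 0.506, 0.742] [0.001, 0.001, 0.447]
[0.561, 0.505, 1.107] [0.001, 0.001, 0.447]
```

View pics/p2.png

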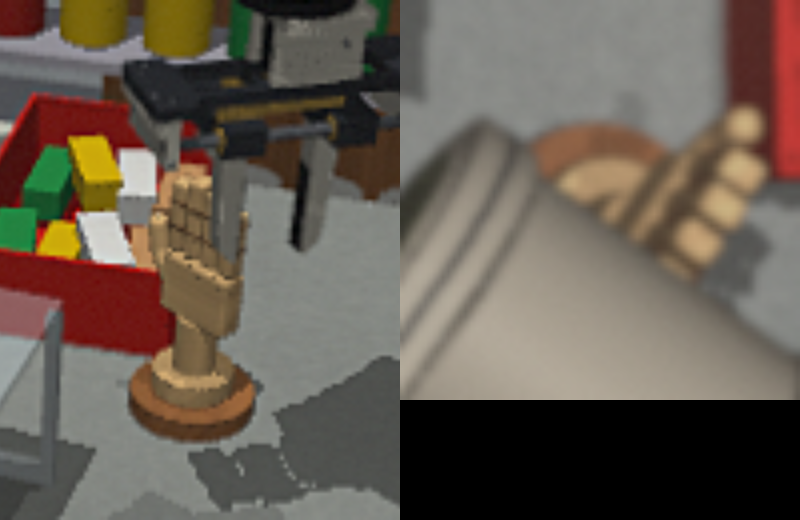

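The hand stands upright on the plinth, with its foot centred at column 193 against the plinth's 192. Now the box: first go down beside its -y face.

Call:
{"api": "servo_tool", "payload": {
  "plan": [0.3, 0.25, 0.2, 0, 0, 0.2, 0.45, 0.56, 0.5, 0.5, 0, 0, 0.44, 0.45, 0.56, 0.5, 0.74, 0, 0, 0.44, 0.45, 0.56, 0.5, 0.74, 0, 0, 0.44, 0.45, 0.56, 0.5, 0.74, 0, 0, 0.44, 0.45]
}}

```text
t: 10.6
tcp_pos: [468.6, -99.4, 97.5]
tcp_rot: [[-0.063, 0.998, -0.005], [0.998, 0.063, 0.002], [0.002, -0.005, -1.0]]
wrist_force: [0.1, 0.4, 0.5]
width: 41.9
grip_force: 0.0
```

```bash
python3 -c "
from h import *
s=arm.state();print(s['t'],s['tcp_pos'],s['width'])
rel([474,-80,18],rot(4))"
```

```text
10.6 [468.5634167  -99.42525363  97.45310032] 41.88597761246711
[0.094, 0.035, 0.397] [-0.005, -0.002, -0.006]
```

Call:
{"api": "servo_tool", "payload": {
  "plan": [0.09, 0.035, 0.2, 0, 0, -0.006, 0.45, 0.09, 0.035, 0.35, 0, 0, -0.006, 0.45, 0.09, 0.035, 0.395, 0, 0, -0.006, 0.45, 0.09, 0.035, 0.395, 0, 0, -0.006, 0.45, 0.09, 0.035, 0.395, 0, 0, -0.006, 0.45]
}}

```text
t: 11.22
tcp_pos: [477.3, -82.8, 22.8]
tcp_rot: [[-0.067, 0.998, 0.003], [0.998, 0.067, -0.001], [-0.001, 0.003, -1.0]]
wrist_force: [0.6, -0.1, 0.4]
width: 41.9
grip_force: 0.0
```

```bash
python3 -c "
from h import *
s=arm.state();print(s['t'],s['tcp_pos'],s['width'])
rel([474-.069*202,121,18],rot(4))"
```

```text
11.225 [477.34508093 -82.78785249  22.83706375] 41.86558870380823
[1.022, -0.018, 0.023] [0.003, 0.001, -0.003]
```

Call:
{"api": "servo_tool", "payload": {
  "plan": [0.05, -0.018, 0.02, 0, 0, 0, 0.45, 0.1, -0.018, 0.02, 0, 0, 0, 0.45, 0.14, -0.018, 0.02, 0, 0, 0, 0.45, 0.17, -0.018, 0.02, 0, 0, 0, 0.45, 0.21, -0.018, 0.02, 0, 0, 0, 0.45, 0.26, -0.018, 0.02, 0, 0, 0, 0.45, 0.32, -0.018, 0.02, 0, 0, 0, 0.45, 0.38, -0.018, 0.02, 0, 0, 0, 0.45, 0.44, -0.018, 0.02, 0, 0, 0, 0.45, 0.5, -0.018, 0.02, 0, 0, 0, 0.45, 0.56, -0.018, 0.02, 0, 0, 0, 0.45, 0.62, -0.018, 0.02, 0, 0, 0, 0.45, 0.68, -0.018, 0.02, 0, 0, 0, 0.45, 0.74, -0.018, 0.02, 0, 0, 0, 0.45, 0.8, -0.018, 0.02, 0, 0, 0, 0.45, 0.86, -0.018, 0.02, 0, 0, 0, 0.45, 0.91, -0.018, 0.02, 0, 0, 0, 0.45, 0.95, -0.018, 0.02, 0, 0, 0, 0.45, 0.98, -0.018, 0.02, 0, 0, 0, 0.45, 1.0, -0.018, 0.02, 0, 0, 0, 0.45]
}}

```text
t: 13.72
tcp_pos: [458.5, 117.8, 16.8]
tcp_rot: [[-0.068, 0.998, -0.0], [0.998, 0.068, -0.0], [-0.0, -0.0, -1.0]]
wrist_force: [0.2, -3.2, 3.0]
width: 41.4
grip_force: 1.8
```

```bash
python3 -c "
from h import *
s=arm.state();print(s['t'],s['tcp_pos'],s['wrist_force'])
rel([474-.069*202,121,18],rot(4))
c=arm.snapshot('top')[163:303,187:357,::-1];cv2.imwrite('pics/t2.png',cv2.resize(c,None,fx=4,fy=4,interpolation=cv2.INTER_CUBIC))"
```

```text
13.725 [458.5395218  117.79765097  16.77891114] [ 0.19874961 -3.1872757   3.04298912]
[0.015, 0.009, -0.006] [-0.0, 0.0, -0.002]
```

View pics/t2.png

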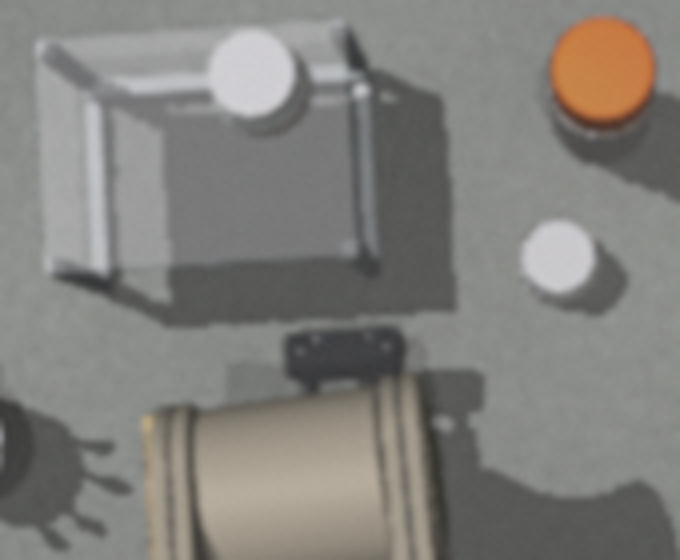

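The top view shows the box moved over, with its left edge at crop column 143; the arm hides the rest. I'll back off, rise, and turn to get behind it.

Call:
{"api": "servo_tool", "payload": {
  "plan": [-0.1, 0, 0, 0, 0, 0, 0.45, -0.2, 0, 0, 0, 0, 0, 0.45, -0.2, 0, -0.25, 0, 0, 0, 0.45, -0.2, 0, -0.5, 0, 0, 0, 0.45, -0.1, -0.2, -0.6, 0, 0, -0.3, 0.7, 0, -0.4, -0.6, 0, 0, -0.5, 0.7, 0.1, -0.5, -0.6, 0, 0, -0.75, 0.7, 0.1, -0.5, -0.6, 0, 0, -0.75, 0.7, 0.1, -0.5, -0.6, 0, 0, -0.75, 0.7, 0.1, -0.5, -0.6, 0, 0, -0.75, 0.7]
}}

```text
t: 15.02
tcp_pos: [357.5, 130.7, 136.7]
tcp_rot: [[-0.751, 0.66, -0.0], [0.66, 0.751, 0.0], [0.001, -0.0, -1.0]]
wrist_force: [-0.5, -0.3, 0.0]
width: 65.0
grip_force: 0.0
```

```bash
python3 -c "
from h import *
s=arm.state();print(s['t'],s['tcp_pos'],s['wrist_force'])
rel([382,187,90],rot(94))
c=arm.snapshot('top')[163:303,187:357,::-1];d=arm.snapshot('side')[200:380,190:420,::-1]
o=np.zeros((520,800,3),np.uint8);o[:360,:400]=cv2.resize(c[50:140,:100],None,fx=4,fy=4,interpolation=cv2.INTER_CUBIC);o[:313,400:]=cv2.resize(d,(400,313))
cv2.imwrite('pics/t3.png',o)"
```

```text
15.025 [357.48731662 130.73142715 136.66273713] [-0.53467734 -0.2771536   0.0049934 ]
[0.094, 0.292, 0.233] [0.0, -0.0, -0.755]
```

View pics/t3.png

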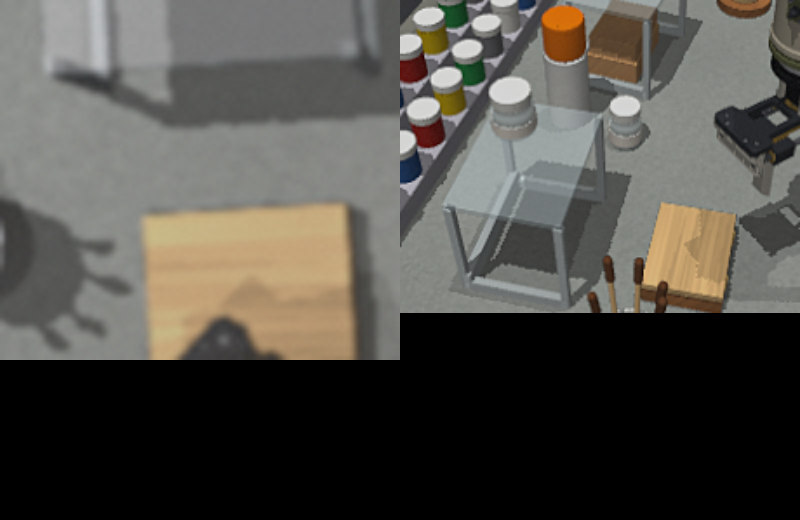

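```bash
python3 -c "
from h import *
o=[('top',(50,65,38),full('top',(143,414))),('top',(50,-65,38),full('top',(349,404)))]
p,r=fit(o,[458,190,.06]);print(p,r)
# bay from top view only: rails/bar/shelf
o=[('top',(-75,92.5,160),full('top',(45,270))),('top',(65,92.5,160),full('top',(38,45))),('top',(65,-92.5,160),full('top',(346,20))),('top',(50,0,30),full('top',(225,91))),('top',(-10,82.5,16),full('top',(109,185))),('top',(-10,-82.5,16),full('top',(359,175)))]
b,r=fit(o,[660,208,.07]);print(b,r)
d=p[:2]-b[:2];c,s=np.cos(b[2]),np.sin(b[2]);print('box in bay',c*d[0]+s*d[1],-s*d[0]+c*d[1])"
```

```text
[4.56619057e+02 1.89466743e+02 5.31094321e-02] [[ 0.16863328 -0.00654074]
 [-0.16691257  0.00728807]]
[6.62215025e+02 2.06174832e+02 5.63986965e-02] [[-6.32233308e-04  8.13337406e-01]
 [-3.26581873e-01 -1.95859903e+00]
 [ 6.57301695e-01 -3.21365328e-01]
 [ 1.12473917e-01 -7.21007523e-01]
 [-8.18122081e-01  1.44122863e+00]
 [ 2.46307177e-01  3.86520154e-01]]
box in bay -206.21088764459932 -5.092325186838801
```

The box is parallel to the bay and 5 mm off its axis, against 17 mm of clearance. I'll go down behind it and push upright first.

Call:
{"api": "servo_tool", "payload": {
  "plan": [0.09, 0.29, 0.1, 0, 0, -0.25, 0.7, 0.09, 0.29, 0.23, 0, 0, -0.5, 0.7, 0.09, 0.29, 0.23, 0, 0, -0.745, 0.7, 0.09, 0.29, 0.23, 0, 0, -0.745, 0.7, 0.09, 0.29, 0.23, 0, 0, -0.745, 0.7, 0.09, 0.29, 0.4, 0, 0, -0.745, 0.7, 0.09, 0.29, 0.59, 0, 0, -0.745, 0.7, 0.09, 0.29, 0.59, 0, 0, -0.745, 0.7, 0.09, 0.29, 0.59, 0, 0, -0.745, 0.7]
}}

```text
t: 16.25
tcp_pos: [382.7, 186.4, 20.0]
tcp_rot: [[-0.998, -0.06, 0.001], [-0.06, 0.998, 0.0], [-0.001, 0.0, -1.0]]
wrist_force: [-0.2, 0.3, 0.8]
width: 65.0
grip_force: 0.0
```

```bash
python3 -c "
from h import *
s=arm.state();print(s['t'],s['tcp_pos'],s['wrist_force'],s['joint_positions'])
rel([400,186.3,18],rot(93.4));rel([528,197,18],rot(93.4))"
```

```text
16.25 [382.73581013 186.39095837  19.96265056] [-0.17738534  0.32500293  0.78300801] [ 3.32577782e-01 -1.36695065e-01  2.15359365e+00  6.49073984e-05
  1.12401958e+00 -1.29839160e+00]
[-0.086, -0.006, 0.01] [0.0, 0.001, 0.001]
[-0.728, 0.009, 0.01] [0.0, 0.001, 0.001]
```

Call:
{"api": "servo_tool", "payload": {
  "plan": [-0.04, 0, 0.01, 0, 0, 0, 0.7, -0.07, 0, 0.01, 0, 0, 0, 0.7, -0.09, 0, 0.01, 0, 0, 0, 0.7, -0.11, 0, 0.01, 0, 0, 0, 0.7, -0.14, 0, 0.01, 0, 0, 0, 0.7, -0.19, 0, 0.01, 0, 0, 0, 0.7, -0.24, 0, 0.01, 0, 0, 0, 0.7, -0.29, 0.002, 0.01, 0, 0, 0, 0.7, -0.34, 0.003, 0.01, 0, 0, 0, 0.7, -0.39, 0.004, 0.01, 0, 0, 0, 0.7, -0.44, 0.005, 0.01, 0, 0, 0, 0.7, -0.49, 0.006, 0.01, 0, 0, 0, 0.7, -0.54, 0.007, 0.01, 0, 0, 0, 0.7, -0.59, 0.008, 0.01, 0, 0, 0, 0.7, -0.64, 0.009, 0.01, 0, 0, 0, 0.7, -0.68, 0.01, 0.01, 0, 0, 0, 0.7, -0.71, 0.01, 0.01, 0, 0, 0, 0.7, -0.728, 0.01, 0.01, 0, 0, 0, 0.7, -0.728, 0.01, 0.01, 0, 0, 0, 0.7]
}}

```text
t: 18.62
tcp_pos: [527.9, 197.4, 17.0]
tcp_rot: [[-0.998, -0.062, 0.001], [-0.062, 0.998, 0.0], [-0.001, 0.0, -1.0]]
wrist_force: [0.4, 0.0, 0.5]
width: 65.4
grip_force: 0.0
```

```bash
cat > l.py <<'E'
from h import *
s=arm.state();print(s['t'],s['tcp_pos'],s['wrist_force'])
th=38;R=rot(93.4,th);z=R[:,2]
# tip centre wanted -> TCP = tip - 8 z ; tip z = 14
def T(x,y,h=14): return np.array([x,y,h])-8*z
rel([500,195,60],rot(93.4));rel(T(505,196,60),R)
b=(T(505,196,60),R)
rel(T(505,196),R,b)
E
python3 l.py
```

```text
18.625 [527.85519698 197.36397483  16.99270583] [0.3637817  0.02899392 0.53663089]
[0.14, -0.003, -0.215] [0.0, 0.001, 0.003]
[0.139, 0.0, -0.247] [0.001, -0.632, 0.003]
[0.142, 0.0, 0.181] [0.0, 0.0, 0.0]
```

Call:
{"api": "servo_tool", "payload": {
  "plan": [0.1, 0, 0, 0, 0, 0, 0.7, 0.139, 0, -0.1, 0, 0, 0, 0.7, 0.16, 0, -0.25, 0, -0.2, 0, 0.7, 0.16, 0, -0.25, 0, -0.4, 0, 0.7, 0.16, 0, -0.25, 0, -0.632, 0, 0.7, 0.16, 0, -0.25, 0, -0.632, 0, 0.7, 0.16, 0, -0.25, 0, -0.632, 0, 0.7, 0.16, 0, -0.1, 0, -0.632, 0, 0.7, 0.16, 0, -0.02, 0, -0.632, 0, 0.7, 0.16, 0, -0.02, 0, -0.632, 0, 0.7, 0.16, 0, -0.02, 0, -0.632, 0, 0.7]
}}

```text
t: 20.0
tcp_pos: [496.8, 195.6, 22.3]
tcp_rot: [[-0.787, -0.062, 0.614], [-0.049, 0.998, 0.038], [-0.615, 0.0, -0.788]]
wrist_force: [0.7, 0.6, -0.3]
width: 65.5
grip_force: 0.0
```

```bash
cat > l.py <<'E'
from h import *
s=arm.state();print(s['t'],s['tcp_pos'],s['wrist_force'],s['joint_positions'].round(2))
th=38;R=rot(93.4,th);z=R[:,2]
print(np.degrees(np.arccos(-s['tcp_rot'][2,2])),'tip',s['tcp_pos']+8*s['tcp_rot'][:,2])
def T(x,y,h=14): return np.array([x,y,h])-8*z
# contact: tip corner 5.9 ahead of tip centre; face now 535.5, home about 661-50=611
rel(T(529,197.5),R);rel(T(605,203.5),R)
E
python3 l.py
```

```text
20.0 [496.80107997 195.60099123  22.34609061] [ 0.6676343   0.60314987 -0.26633085] [ 0.43 -0.29  2.45 -0.58  0.42 -0.73]
37.965611072173566 tip [501.71307677 195.90680259  16.03904956]
[-0.101, -0.0, 0.092] [0.002, -0.001, 0.002]
[-0.402, 0.006, 0.327] [0.002, -0.001, 0.002]
```

Call:
{"api": "servo_tool", "payload": {
  "plan": [-0.05, 0, 0.052, 0, 0, 0, 0.7, -0.09, 0, 0.083, 0, 0, 0, 0.7, -0.11, 0, 0.099, 0, 0, 0, 0.7, -0.13, 0, 0.115, 0, 0, 0, 0.7, -0.155, 0.001, 0.134, 0, 0, 0, 0.7, -0.18, 0.002, 0.154, 0, 0, 0, 0.7, -0.205, 0.002, 0.173, 0, 0, 0, 0.7, -0.23, 0.003, 0.193, 0, 0, 0, 0.7, -0.255, 0.003, 0.212, 0, 0, 0, 0.7, -0.28, 0.004, 0.232, 0, 0, 0, 0.7, -0.305, 0.004, 0.251, 0, 0, 0, 0.7, -0.325, 0.005, 0.267, 0, 0, 0, 0.7, -0.345, 0.005, 0.282, 0, 0, 0, 0.7, -0.36, 0.005, 0.294, 0, 0, 0, 0.7, -0.37, 0.005, 0.302, 0, 0, 0, 0.7, -0.37, 0.005, 0.302, 0, 0, 0, 0.7]
}}

```text
t: 22.0
tcp_pos: [590.8, 202.3, 18.7]
tcp_rot: [[-0.787, -0.062, 0.613], [-0.049, 0.998, 0.038], [-0.615, 0.0, -0.789]]
wrist_force: [-1.1, -0.1, -0.1]
width: 65.4
grip_force: 0.3
```

```bash
python3 l.py; python3 -c "
from h import *
d=arm.snapshot('side')[235:385,200:400,::-1];t=arm.snapshot('top')[163:263,187:307,::-1]
o=np.zeros((600,800,3),np.uint8);o[:600]=cv2.resize(d,(800,600),interpolation=cv2.INTER_CUBIC)
cv2.imwrite('pics/f1.png',o)"
```

```text
22.0 [590.80131378 202.28067415  18.72870402] [-1.14139911 -0.10390359 -0.11227915] [ 0.35 -0.01  2.21 -0.55  0.34 -0.82]
37.928725007435546 tip [595.7091889  202.58732562  12.41849589]
[0.259, -0.005, -0.212] [0.002, -0.001, 0.002]
[-0.042, 0.002, 0.022] [0.002, -0.001, 0.002]
```

View pics/f1.png

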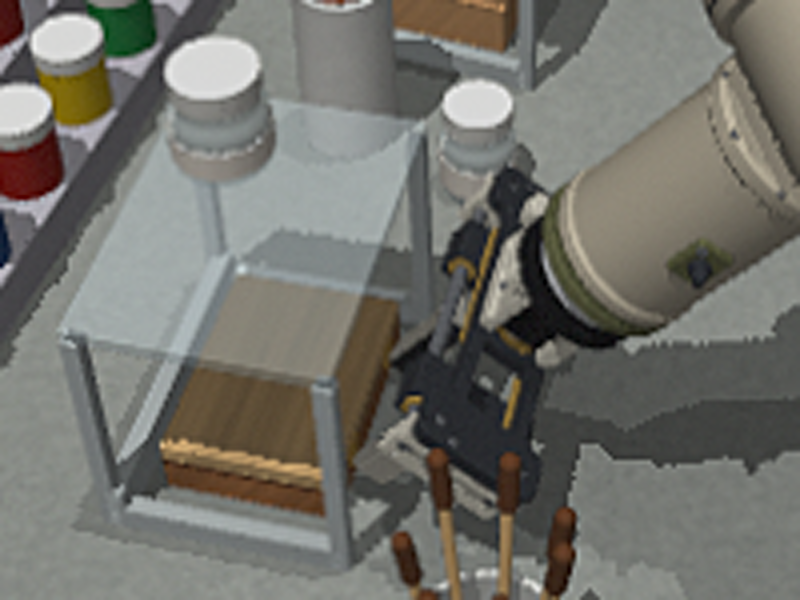

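The box is inside the bay, square, with a small gap left to the back bar. I'll finish slowly and watch the force.

Call:
{"api": "servo_tool", "payload": {
  "plan": [-0.008, 0, 0.006, 0, 0, 0, 0.7, -0.016, 0, 0.012, 0, 0, 0, 0.7, -0.024, 0, 0.018, 0, 0, 0, 0.7, -0.03, 0, 0.023, 0, 0, 0, 0.7, -0.03, 0, 0.023, 0, 0, 0, 0.7]
}}

```text
t: 22.72
tcp_pos: [598.3, 202.7, 18.8]
tcp_rot: [[-0.787, -0.062, 0.613], [-0.049, 0.998, 0.038], [-0.615, 0.0, -0.789]]
wrist_force: [-1.1, -0.6, 1.7]
width: 65.2
grip_force: 0.6
```

Call:
{"api": "servo_tool", "payload": {
  "plan": [-0.004, 0, 0.003, 0, 0, 0, 0.7, -0.008, 0, 0.006, 0, 0, 0, 0.7, -0.012, 0, 0.009, 0, 0, 0, 0.7, -0.012, 0, 0.009, 0, 0, 0, 0.7]
}}

```text
t: 23.22
tcp_pos: [601.2, 202.9, 18.7]
tcp_rot: [[-0.787, -0.062, 0.613], [-0.049, 0.998, 0.038], [-0.615, -0.0, -0.789]]
wrist_force: [-2.1, -0.3, 0.4]
width: 64.7
grip_force: 0.7
```

Call:
{"api": "servo_tool", "payload": {
  "plan": [-0.004, 0, 0.003, 0, 0, 0, 0.7, -0.008, 0, 0.006, 0, 0, 0, 0.7, -0.008, 0, 0.006, 0, 0, 0, 0.7]
}}

```text
t: 23.6
tcp_pos: [602.3, 202.9, 18.3]
tcp_rot: [[-0.788, -0.062, 0.612], [-0.05, 0.998, 0.038], [-0.613, -0.001, -0.79]]
wrist_force: [-16.0, -1.2, 12.0]
width: 65.2
grip_force: 8.0
```

The force rose to 16 N while the advance stalled, so the box is on the bar. One small nudge to square it, then back away.

Call:
{"api": "servo_tool", "payload": {
  "plan": [-0.002, 0, 0.002, 0, 0, 0, 0.7, -0.002, 0, 0.002, 0, 0, 0, 0.7, -0.002, 0, 0.002, 0, 0, 0, 0.7]
}}

```text
t: 23.98
tcp_pos: [602.5, 202.9, 18.2]
tcp_rot: [[-0.788, -0.062, 0.612], [-0.05, 0.998, 0.038], [-0.613, -0.001, -0.79]]
wrist_force: [-22.7, -2.7, 16.9]
width: 65.2
grip_force: 11.3
```

Call:
{"api": "servo_tool", "payload": {
  "plan": [0.05, 0, -0.039, 0, 0, 0, 0.7, 0.15, 0, -0.117, 0, 0, 0, 0.7, 0.3, 0, -0.234, 0, 0, 0, 0.7, 0.5, 0, -0.39, 0, 0, 0, 0.7, 0.7, 0, -0.55, 0, 0, 0, 0.7, 0.7, 0, -0.55, 0, 0, 0, 0.7, 0.7, 0, -0.55, 0, 0, 0, 0.7, 0.7, 0, -0.55, 0, 0, 0, 0.7]
}}

```text
t: 24.98
tcp_pos: [449.7, 212.5, 18.4]
tcp_rot: [[-0.8, -0.049, 0.598], [-0.049, 0.999, 0.016], [-0.598, -0.017, -0.801]]
wrist_force: [0.1, -0.0, -0.1]
width: 64.9
grip_force: 0.0
```

```bash
python3 -c "
from h import *
s=arm.state();print(s['t'],s['tcp_pos'],s['wrist_force'])
d=arm.snapshot('side');t=arm.snapshot('top')[:,:,::-1]
o=np.zeros((600,800,3),np.uint8);o[:,:400]=cv2.resize(d[235:385,210:310,::-1],None,fx=4,fy=4,interpolation=cv2.INTER_CUBIC)
o[:320,400:]=cv2.resize(t[165:245,190:290],(400,320),interpolation=cv2.INTER_CUBIC)
o[320:600,400:]=cv2.resize(t[225:325,420:563],(400,280))
cv2.imwrite('pics/g1.png',o)"
```

```text
24.975 [449.73242903 212.53676961  18.41303833] [ 0.12097772 -0.02209673 -0.11232999]
```

View pics/g1.png

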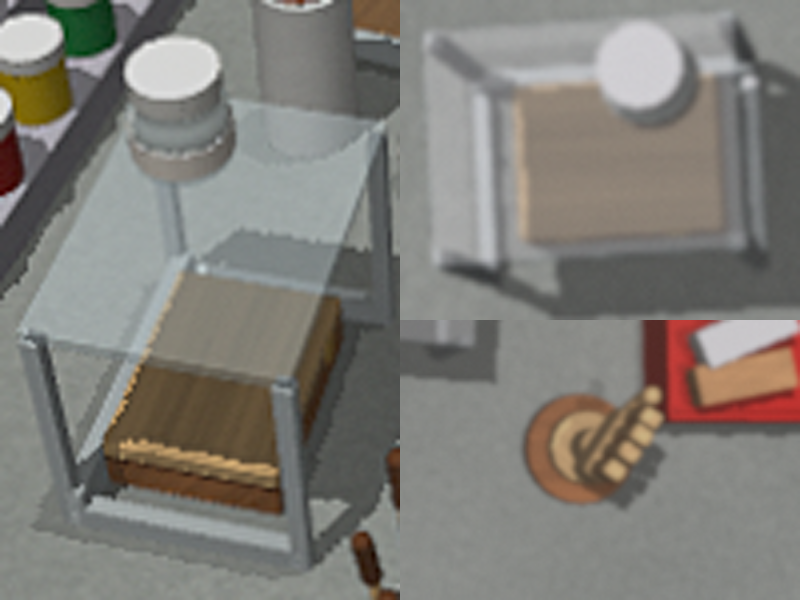

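The box is tight against the back bar (its lid edge meets the bar at (110–180, 270–430) in the side crop) and square between the rails. The hand is upright and central on the plinth, and the arm is clear of everything.

```bash
python3 -c "
from rig import arm
print(arm.hand_in())"
```

```text
the job is handed in; nothing more can be done
None
```

The job is handed in after about 25 s of robot time: the wooden hand stands upright in the middle of the plinth, the paint box is square and against bay_a's back bar, and none of the other goods was touched as far as the pictures and force readings show.

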